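# Close a stoneware jar with its flat lid and screw ring

### The job

Close the bar's stoneware jar: first seat the flat lid by its stem fully home in the jar's mouth, and let go of it; then set the brass ring over it with its pins down through the gaps in the jar's thread and screw it clockwise until it is snug and clamps the lid down by itself, without forcing it or pressing hard on the lid. Let go of the ring and leave the other things on the stand where they are.

Things in the scene. Friction and masses are not known exactly. Their poses are not given: they have to be found in the camera images.
- mouth (a point): centre of the mouth of the white stoneware jar, level with the top of its rim, 110 mm above the surface; z up. The jar is clamped in its nest and does not move. The mouth is a round recess 37.2 mm wide and 3 mm deep whose flat ledge surrounds a 28 mm bore. Outside, the neck is 44 mm wide down to a shoulder 27 mm below the rim; the jar's body is 75 mm wide
- nest: square wooden block 116x116x22 mm, bolted down, that holds the jar; origin under its centre, below the mouth; x and y along its sides. The jar is turned at random in it: the nest's and the mouth's x and y do not tell where the gaps in the jar's thread are
- thread (a point): point on the jar's axis 13 mm below the rim, z up: three equal raised threads go round the neck here, 52 mm over all, each over 80 degrees, with open gaps of 40 degrees between. The angle of the gaps is not measured (look, or feel). Seen from above, each thread's underside falls clockwise from 11.3 to 15.5 mm below the rim; its top is 3 mm above that
- lid: flat lid: steel disk 35.2 mm wide, 5 mm thick, with an upright black stem on its centre (13 mm wide, 20 mm tall) to hold it by; about 50 g. Origin: centre of the disk's underside; z up along the stem. Lies stem up on the surface. Fully home in the mouth, its origin is 3 mm below the rim and its face 2 mm above the rim
- ring: brass screw ring, 60 mm outside (24 small facets), 54 mm inside, 24 mm tall, about 90 g; the flange at its top, 3 mm thick, has a 23 mm hole for the lid's stem. Origin: centre of its lower edge; z up. Lies flange up on the surface. With its pins through the gaps it goes down until the flange rests on the lid, origin 19 mm below the rim
- ring_pins (a point): centre of the ring at the height of its three inner pins, 4 mm above its lower edge; axes as the ring's. The pins are 4 mm thick, point inward at 0, 120 and 240 degrees from x, tips on a 47 mm circle. At a wrong angle they land on the threads and the ring stands 4 to 9 mm too high: turn it (either way, up to 120 degrees) until it drops
- ring_top (a point): centre of the ring's top, 24 mm above its lower edge. From mid gap the ring turns clockwise (seen from above) freely for about 0.9 rad, then the pins wedge under the threads and it clamps: 0.1 to 0.3 rad past first resistance (0.15 to 0.25 N m) it is snug, 10 to 30 N, and stays as left; 0.5 rad past is forced (over 50 N), and at 0.7 rad the pins run off the threads' ends and it is loose
- jigger: bystander, loose: steel double jigger, hourglass shape, 41 dia x 97 mm; origin at the centre of its underside; to be left alone
- bitters_a: bystander, loose: small dasher bottle with a yellow cap, 47 dia x 138 mm; origin at the centre of its underside; to be left alone
- bitters_b: bystander, loose: small dasher bottle with a black cap, 47 dia x 138 mm; origin at the centre of its underside; to be left alone
- lime_0: bystander, loose: lime, 52x43x42 mm; origin at the centre of its underside; to be left alone
- bar_tumbler_2: bystander, loose: low clear glass, 76 dia x 86 mm; origin at the centre of its underside; to be left alone

How it is judged (in metres and radians):
On the way, in this order (a step that is already met when the one before it is completed fails the run):
1. the lid is seated in the mouth and let go, the ring still away from the jar (horizontal distance between lid and mouth below 0.003 m and z of lid in the frame of mouth between -0.006 and -0.0015 m and angle between lid's own z axis and vertical below 0.06 rad and contact force between the fingers and lid below 0.1 N and horizontal distance between ring and mouth above 0.06 m), for 0.2 s.
2. the ring is down over the neck, its pins below the thread tops, with the lid still seated (horizontal distance between lid and mouth below 0.003 m and z of lid in the frame of mouth between -0.006 and -0.0015 m and angle between each of lid, ring's own z axis and vertical below 0.06 rad and horizontal distance between ring and mouth below 0.004 m and z of ring in the frame of mouth between -0.022 and -0.0175 m), for 0.1 s.
At the end, for the whole second after the job is handed in: the lid is seated (within 3 mm of the axis, its underside 1.5 to 6 mm below the rim, level within 0.06 rad), the ring is over it (within 4 mm of the axis, lower edge 17.5 to 22 mm below the rim, level within 0.06 rad), at rest, and clamps the lid with more than 5 N by itself (all of step 2 and contact force between ring and lid above 5 N and linear speed of ring below 0.02 m/s); the robot touches nothing.
It fails at once if the ring is pressed or screwed down on the lid with more than 50 N (contact force between ring and lid above 50 N).
It fails at once if a bystander (jigger, small bottle, lime or glass) is moved by more than 30 mm (distance of any of jigger, bitters_a, bitters_b, lime_0, bar_tumbler_2 from where it was at the start of the episode above 0.03 m).
It also fails if it takes over 72 s, if anything falls off the work surface, if the arm or the gripper's body presses on something with over 40 N, if the wrist force passes 120 N, or if a joint passes its speed limit or range.

### The arm

A 7-joint arm with a two-finger parallel gripper is mounted at the origin on a cart in front of the work surface, level with it; the furniture and walls round the work are solid. World frame = base frame: x ahead of the robot, y to its left, z up, the work surface at z = 0. Lengths are in m, angles in degrees, forces in N, time in s.
With the tool pointing down it reaches from about 0.425 to 0.875 m from the base axis. Payload 4.7 kg.
Tool frame: the origin (TCP) lies at the very end of the fingers, on their centre line; the grasp point (between the pads) lies 19 mm behind it (env.grip_point_offset is the distance from the TCP to the grasp point, in m); z points along the fingers, y is the line along which they close (so a half turn about z gives the same grasp; the last joint's range is limited). The gripper opens to 87 mm and grips with 3 to 60 N. Pads are 19 mm wide; open, the fingers measure 117 mm over their backs; the gripper's body (75 mm by 190 mm) begins 51 mm behind the grasp point.
Start: joints at [0.808, 18.392, -4.016, 83.108, 1.295, 78.541, -3.26], TCP at [0.65, -0, 0.223] pointing down, gripper open.
Joint ranges: [-163.93, 163.93], [-17.29, 119.83], [-79.2, 71.16], [3.27, 140.29], [-89.18, 269.18], [5.43, 117.66], [-154.24, 154.24]. Speed limits (degrees/s): [147.25, 147.25, 180, 180, 180, 180, 180].

### API

Orientations are given as [roll, pitch, yaw] about the fixed x, y, z axes, in that order (R = Rz(yaw) Ry(pitch) Rx(roll)).
In Python, from cell import env gives the robot as it stands.
- The arm moves only by the tool jog_arm, never from a script. Its argument "motion" is a list of rows, each an object of numbers: "x", "y", "z": the shift along the tool's x, y, z in cm; "ax", "ay", "az": the turn, a rotation vector about the tool's x, y, z in degrees. In form: [{"x": .., "y": .., "z": .., "ax": .., "ay": .., "az": ..}, ...]. A call has exactly 5 rows; each row shifts and turns the commanded pose from where the row before left it, along the tool's axes as they then stand; what a row does not reach is not made up. A row lasts 1/10 s, in which the tool goes at most 50 mm and 8.59 degrees, less where a joint would pass 70% of its speed; a pose out of reach is approached as far as the arm can. A call is refused whole if a number of a shift passes 5 or a number of a turn 8.59, either way. A call with a gripper value outside its range is refused whole. "claw" is the gripper command: -1 is shut, 1 is fully open, values between are in proportion, set as the call begins (left out, the last holds). The fingers move at their own pace and stop on an object; "squeeze" is the grip in N (left out, the last holds). Time passes only in rows, so rows that do not move let the fingers close, or fill a call up. It gives the time, the measured TCP pose, the force, the opening and the grip force at its end, in the units of the state.
- env.get_obs(): the state, without advancing time (a new reading comes with each control period).
- env.read_camera(name): name is "scene" or "side" or "wrist"; returns the picture (480x640x3 uint8, red, green, blue); there is no depth.
- env.camera_params(name): a dict with "fx", "fy", "cx", "cy" (pixels), "extrinsics" (4x4, takes a point from world to camera coordinates). Camera axes: x right, y up, looking along -z (the intrinsics and any distortion apply to the point x, -y, -z); pixel columns grow to the right and rows downward; lengths in m; the calibration is good to about 2 mm. A picture is of the moment at which its call begins: read the wrist's pose just before it. camera_params takes no time and is no camera call; for the wrist camera it gives the pose at the moment of the call.
- env.sign_off(): hands the job in; it is judged then, once.
The state is a dict: "time_s": time; "qpos": joint angles; "joint_velocities": joint speeds; "effort": joint torques, N m; "tool_pos": TCP position; "tool_rot": TCP orientation; "force": force on the tool from outside, world axes, zero at the start; "wrist_torque": the same for the moment, N m; "grip_width": finger opening in m; "grasp_force": force on a finger pad.
Only numpy, scipy, OpenCV 4.12 (cv2) and the standard library are available. Lean on these libraries where they do the work, as an engineer would, in place of code of your own. Each camera call takes 0.05 s, during which the arm holds its last target. There are 200 camera calls.

## Working session

There is one attempt and no reset: what is moved stays moved. The work goes in short steps, Python scripts to look and compute and a tool call to move; the robot and the scene stay as the last step left them, time stands still between calls to the robot, and variables do not carry over. Pictures are saved under pics/ and viewed, at most 12 in all, crops included, and the job is handed in when it is done.

Besides the shell and the picture viewer there is one more tool, called after "Request:" as name(argument=value, ...) on one line, values as JSON. jog_arm: Moves the arm, as the interface text tells. Its arguments: {"type":"object","properties":{"motion":{"type":"array"},"claw":{"type":"number"},"squeeze":{"type":"number"}},"required":["motion"]}

```bash
mkdir -p pics && cat > h.py <<'E'
import numpy as np, cv2
from cell import env
def cam(n):
    p=env.camera_params(n); return p
def snap(n,f=None):
    p=env.camera_params(n); im=env.read_camera(n)
    im=np.asarray(im)[:,:,::-1].copy()
    if f: cv2.imwrite('pics/'+f,im)
    return im,p
def ray(p,u,v):
    E=np.array(p['extrinsics']); R=E[:3,:3]; t=E[:3,3]
    d=np.array([(u-p['cx'])/p['fx'],-(v-p['cy'])/p['fy'],-1.0])
    return -R.T@t, R.T@d
def onplane(p,u,v,z):
    o,d=ray(p,u,v); return o+d*(z-o[2])/d[2]
def proj(p,X):
    E=np.array(p['extrinsics']); c=E[:3,:3]@np.array(X)+E[:3,3]
    return p['cx']+p['fx']*c[0]/-c[2], p['cy']-p['fy']*c[1]/-c[2]
E
python3 - <<'E'
from h import *
a,p=snap('scene','s0.png'); b,q=snap('side','d0.png'); c,r=snap('wrist','w0.png')
for x in (p,q,r): print({k:(np.round(v,3).tolist() if k=='extrinsics' else v) for k,v in x.items()})
print(env.get_obs())
E
```

```text
{'fx': 539.6986895060122, 'fy': 539.6986895060122, 'cx': 324.5739526890724, 'cy': 242.12419274187874, 'extrinsics': [[-0.842, -0.539, -0.023, 0.472], [0.222, -0.386, 0.895, -0.2], [-0.491, 0.749, 0.445, -0.701], [0.0, 0.0, 0.0, 1.0]]}
{'fx': 618.6929479865116, 'fy': 618.6929479865116, 'cx': 316.4491401634518, 'cy': 239.82251859394205, 'extrinsics': [[-0.927, -0.374, -0.012, 0.536], [0.154, -0.41, 0.899, -0.159], [-0.341, 0.832, 0.438, -0.843], [0.0, 0.0, 0.0, 1.0]]}
{'fx': 385.66729560320766, 'fy': 385.66729560320766, 'cx': 317.6042061487176, 'cy': 234.44298783378994, 'extrinsics': [[1.0, 0.0, -0.001, -0.649], [-0.001, 0.955, -0.296, 0.036], [0.001, 0.296, 0.955, -0.391], [0.0, 0.0, 0.0, 1.0]]}
{'time_s': 0.15, 'qpos': array([ 0.80904718, 18.43025345, -4.01596305, 83.15661059,  1.29406114,
       78.54103481, -3.26128735]), 'joint_velocities': array([-0.12700733,  0.02702943,  0.01731735, -0.2212773 ,  0.06399654,
       -0.08028175,  0.0438388 ]), 'effort': array([ 2.16972071e-04, -4.91794288e+01, -4.04079035e-01, -3.12878716e+01,
       -6.39387709e-02,  4.04033612e-02,  9.90178205e-05]), 'tool_pos': array([ 6.49598108e-01, -4.96925892e-05,  2.21721637e-01]), 'tool_rot': array([-1.79917264e+02,  3.89160368e-03,  8.99992346e+01]), 'force': array([-0.17269038, -0.19279863,  0.44440368]), 'wrist_torque': array([-0.01721764,  0.05555374,  0.01286103]), 'grasp_force': 0.0, 'grip_width': 0.08729587298528618}
```

View pics/s0.png

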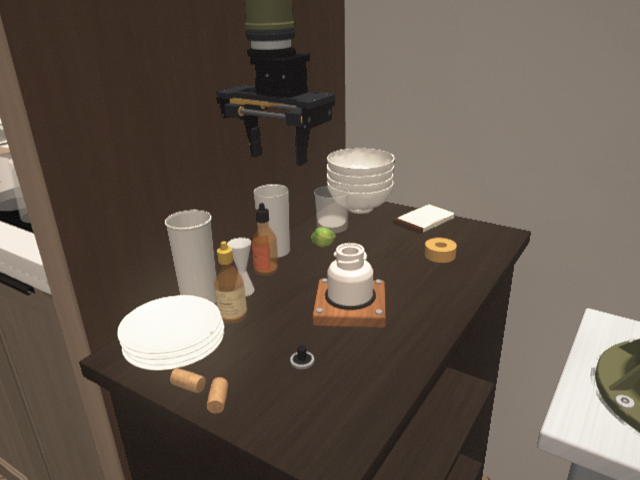

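View pics/w0.png

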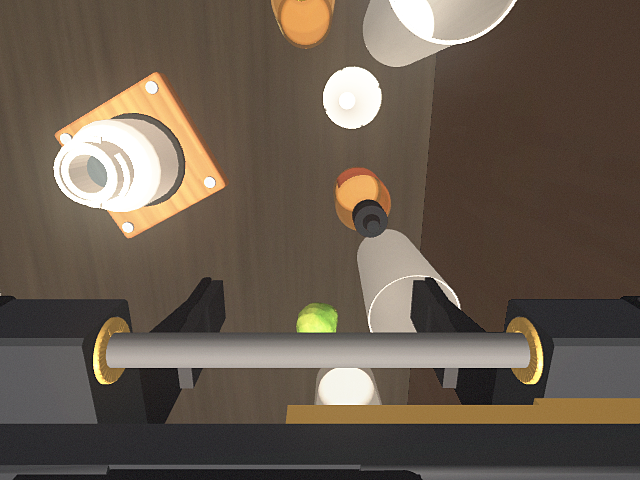

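View pics/d0.png

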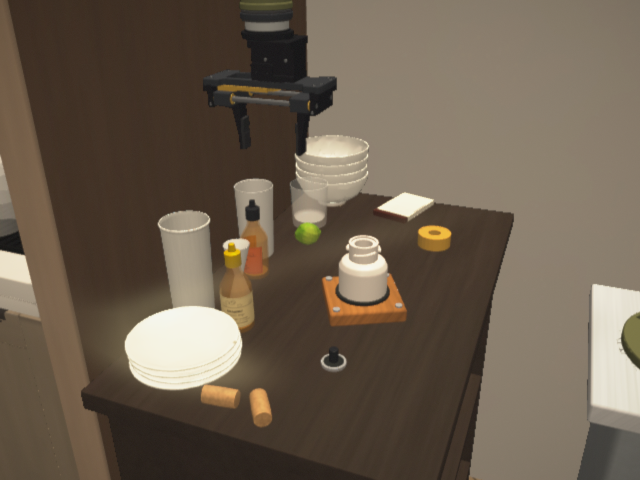

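The scene and side views show the jar (350,285 / 363,280), the lid (302,358 / 334,360) and the ring (440,250 / 434,238). The wrist view shows the mouth at about (95,172) with the threads faintly visible.

```bash
python3 - <<'E'
from h import *
s,p=None,env.camera_params('scene');q=env.camera_params('side');r=env.camera_params('wrist')
S=cv2.imread('pics/s0.png');D=cv2.imread('pics/d0.png')
def P(n,uv,duv,z): print(n,onplane(p,*uv,z).round(4),onplane(q,*duv,z).round(4) if duv else '')
P('lid',(302,360),(334,362),.004)
P('lidstemtop',(302,349),(334,350),.025)
P('mouth',(350,251),(364,243),.11); print('mouth wrist',onplane(r,95,172,.11).round(4))
P('ring hole',(440,245),(434,233),.024)
for n,u,v in (('byellow',225,250),('jigger',239,243),('bblack',263,212)): print(n,onplane(p,u,v,.1).round(3))
for n,u,v,z in(('lime',317,318,.03),('bb',368,215,.138),('jig',352,97,.097),('tumb',345,385,.086),('byel',305,20,.06),('nest1',152,88,.022),('nest2',209,182,.022),('nest3',127,228,.022),('n4',65,138,.022)): print(n,onplane(r,u,v,z).round(3))
print('cams',*[ray(x,0,0)[0].round(3) for x in (p,q,r)])
E
```

```text
lid [0.4694 0.2026 0.004 ] [0.4713 0.2001 0.004 ]
lidstemtop [0.4676 0.2036 0.025 ] [0.4707 0.2017 0.025 ]
mouth [0.4783 0.0493 0.11  ] [0.4816 0.0454 0.11  ]
mouth wrist [0.4915 0.0428 0.11  ]
ring hole [ 0.4232 -0.2037  0.024 ] [ 0.4253 -0.2067  0.024 ]
byellow [0.667 0.132 0.1  ]
jigger [0.664 0.101 0.1  ]
bblack [ 0.712 -0.024  0.1  ]
lime [ 0.648 -0.118  0.03 ]
bb [0.682 0.019 0.138]
jig [0.673 0.093 0.097]
tumb [ 0.674 -0.156  0.086]
byel [0.639 0.149 0.06 ]
nest1 [0.503 0.104 0.022]
nest2 [0.547 0.021 0.022]
nest3 [ 0.463 -0.024  0.022]
n4 [0.419 0.061 0.022]
cams [0.097 0.702 0.502] [0.233 0.837 0.519] [0.649 0.081 0.383]
```

Request:
jog_arm(motion=[{"x": 0.8, "y": -3.3}, {"x": 0.8, "y": -3.3}, {"x": 0.8, "y": -3.3}, {"x": 0.8, "y": -3.3}, {"x": 0.9, "y": -3.4}])

```text
$.motion[0]: bad value
```

```bash
python3 - <<'E'
from h import *
c,r=snap('wrist'); o=env.get_obs(); print(o['tool_pos'],o['tool_rot'],o['joint_velocities'].round(1))
import pickle; pickle.dump(r,open('w1.pkl','wb'))
u,v=proj(r,[.483,.041,.11]); print(u,v)
cv2.imwrite('pics/w1f.png',c)
k=c[max(0,int(v)-120):int(v)+120,int(u)-150:int(u)+150]
print(max(0,int(v)-120),int(u)-150)
k=cv2.convertScaleAbs(k,alpha=.75)
cv2.imwrite('pics/w1.png',cv2.resize(k,None,fx=2.5,fy=2.5,interpolation=cv2.INTER_CUBIC))
E
```

```text
[ 6.49683196e-01 -2.45221999e-05  2.21872298e-01] [-1.79933431e+02  2.94613769e-03  9.00009697e+01] [ 0.  -0.1  0.1 -0.3 -0.   0.   0.1]
83.4596246876117 174.52368478259368
54 -67Traceback (most recent call last):
  File "<stdin>", line 9, in <module>
cv2.error: OpenCV(4.12.0) /io/opencv/modules/imgproc/src/resize.cpp:4208: error: (-215:Assertion failed) !ssize.empty() in function 'resize'
```

All six keys are needed in each row.

Request:
jog_arm(motion=[{"x": 0.8, "y": -3.3, "z": 0, "ax": 0, "ay": 0, "az": 0}, {"x": 0.8, "y": -3.3, "z": 0, "ax": 0, "ay": 0, "az": 0}, {"x": 0.8, "y": -3.3, "z": 0, "ax": 0, "ay": 0, "az": 0}, {"x": 0.8, "y": -3.3, "z": 0, "ax": 0, "ay": 0, "az": 0}, {"x": 0.9, "y": -3.4, "z": 0, "ax": 0, "ay": 0, "az": 0}])

```text
time_s: 0.7
tool_pos: [0.4826, 0.0411, 0.2223]
tool_rot: [-180.0, 0.0, 90.0]
force: [-1.2, 0.9, 0.1]
grip_width: 0.0867
grasp_force: 0.0
```

```bash
cat > look.py <<'E'
from h import *
import sys,pickle
def look(name,X,h=110,w=140,s=2.6,a=.75):
    o=env.get_obs(); c,r=snap('wrist'); print(o['tool_pos'].round(4),o['tool_rot'].round(2),o['joint_velocities'].round(1))
    pickle.dump(r,open('pics/'+name+'.pkl','wb')); cv2.imwrite('pics/'+name+'_full.png',c)
    u,v=map(int,proj(r,X)); v0=max(0,v-h);u0=max(0,u-w)
    k=c[v0:v+h,u0:u+w]; print('crop origin',u0,v0,'scale',s,k.shape)
    cv2.imwrite('pics/'+name+'.png',cv2.resize(cv2.convertScaleAbs(k,alpha=a),None,fx=s,fy=s,interpolation=cv2.INTER_CUBIC))
E
python3 -c "
from look import *
look('w1',[.483,.041,.11])"
```

```text
[0.4826 0.0411 0.2223] [-1.7999e+02  1.0000e-02  8.9980e+01] [ -4.9 -40.8  -7.5  40.4  -4.8  -0.6 -10.9]
crop origin 178 120 scale 2.6 (220, 280, 3)
```

View pics/w1.png

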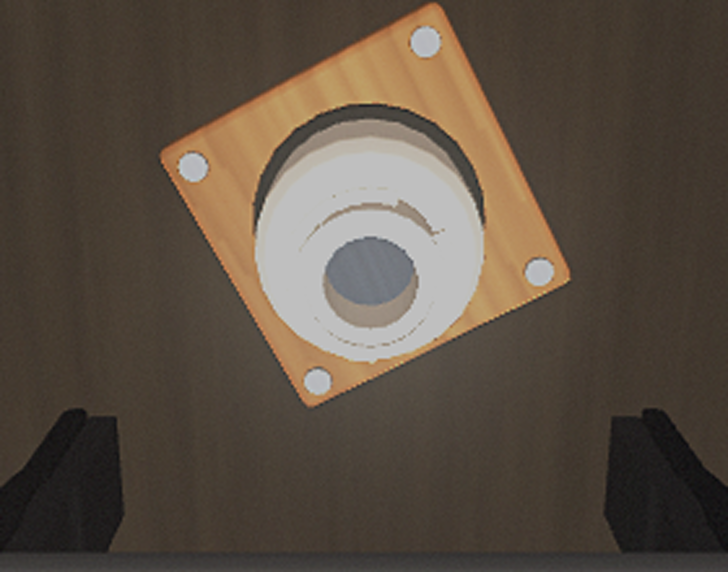

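The nest's bolts and the bore are visible, with the bore at crop (370,283). There is a gap-like shadow at crop (420,218), but the image is overexposed. I'll retake it now that the arm is settled and stretch the bright range.

```bash
python3 - <<'E'
from look import *
look('w2',[.483,.041,.11])
c=cv2.imread('pics/w2_full.png'); r=pickle.load(open('pics/w2.pkl','rb'))
u,v=map(int,proj(r,[.483,.041,.105])); k=c[v-65:v+65,u-65:u+65]
g=k.min(2).astype(float); print(np.percentile(g,[5,50,80,90,95,99]))
e=np.clip((g-120)/(256-120),0,1)**2*255
cv2.imwrite('pics/w2e.png',cv2.resize(e.astype(np.uint8),None,fx=4.5,fy=4.5,interpolation=cv2.INTER_CUBIC))
print('origin',u-65,v-65)
# bore dark region
g2=c.min(2); hsv=cv2.cvtColor(c,cv2.COLOR_BGR2HSV)
print('mean col near center',c[v-3:v+3,u-3:u+3].mean((0,1)))
# bolts on nest top: four grey disks
for (cu,cv_) in ((426,42),(193,167),(539,272),(317,381)):
    print(onplane(r,178+cu/2.6,120+cv_/2.6,.023).round(4))
E
```

```text
[0.4774 0.0431 0.2221] [-1.797e+02 -1.000e-02  9.016e+01] [-0.   4.5  0.2 -5.3  0.6 -2.5  2.1]
crop origin 186 122 scale 2.6 (220, 280, 3)
[ 68. 117. 254. 255. 255. 255.]
origin 261 165
mean col near center [158.69444444 151.13888889 146.13888889]
[0.4978 0.1063 0.023 ]
[0.4143 0.0621 0.023 ]
[0.5417 0.0231 0.023 ]
[ 0.4583 -0.0211  0.023 ]
```

View pics/w2e.png

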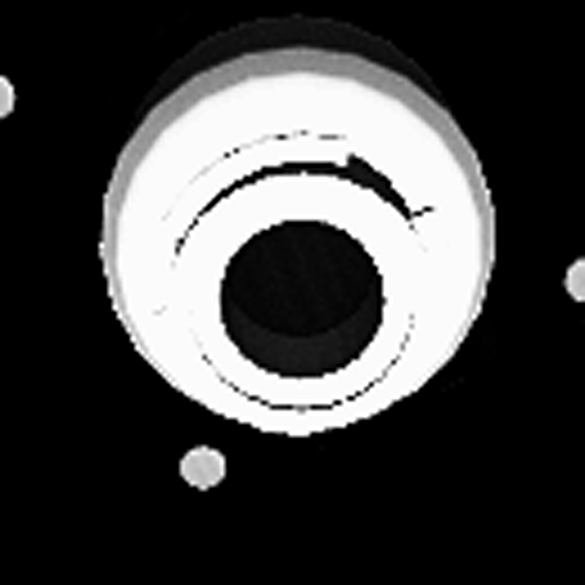

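The enhanced view shows one gap in the thread, the dark wedge from (350,160) to about (425,212) in the crop. The bore ellipse is centred near (302,298). Now I'll compute both.

```bash
python3 - <<'E'
from look import *
c=cv2.imread('pics/w2_full.png'); r=pickle.load(open('pics/w2.pkl','rb'))
g=c.min(2)[165:295,261:391]
m=((g<215)).astype(np.uint8)
n,l,st,ce=cv2.connectedComponentsWithStats(m)
i=l[66,67]; print(st[i],ce[i])
cs,_=cv2.findContours((l==i).astype(np.uint8),0,cv2.CHAIN_APPROX_NONE)
P=np.array([onplane(r,q[0][0]+261,q[0][1]+165,.107)[:2] for q in cs[0]])
A=np.c_[2*P,np.ones(len(P))]; s=np.linalg.lstsq(A,(P**2).sum(1),rcond=None)[0]
ctr=s[:2]; print('bore ctr',ctr,'R',np.sqrt(s[2]+ctr@ctr))
for (a,b) in ((350,160),(415,215),(432,210)):
  for z in (.0975,.1017,.0945,.0987):
    X=onplane(r,261+a/4.5,165+b/4.5,z)[:2]-ctr; print(a,b,z,np.hypot(*X).round(4),np.degrees(np.arctan2(X[1],X[0])).round(1))
E
```

```text
[  49   49   37   35 1016] [66.59251969 66.0492126 ]
bore ctr [0.48384304 0.04130928] R 0.013424457907680713
350 160 0.0975 0.023 68.6
350 160 0.1017 0.0238 69.8
350 160 0.0945 0.0225 67.6
350 160 0.0987 0.0233 68.9
415 215 0.0975 0.023 31.4
415 215 0.1017 0.0232 34.1
415 215 0.0945 0.0229 29.4
415 215 0.0987 0.0231 32.2
432 210 0.0975 0.0259 29.8
432 210 0.1017 0.0261 32.2
432 210 0.0945 0.0258 28.0
432 210 0.0987 0.026 30.5
```

Request:
jog_arm(motion=[{"x": 2.3, "y": -0.2, "z": 0, "ax": 0, "ay": 0, "az": 0}, {"x": 3.4, "y": -0.2, "z": 0, "ax": 0, "ay": 0, "az": 0}, {"x": 4, "y": -0.3, "z": 0, "ax": 0, "ay": 0, "az": 0}, {"x": 4, "y": -0.2, "z": 0, "ax": 0, "ay": 0, "az": 0}, {"x": 2.2, "y": -0.2, "z": 0, "ax": 0, "ay": 0, "az": 0}])

```text
time_s: 1.3
tool_pos: [0.4728, 0.2038, 0.2226]
tool_rot: [180.0, -0.1, 90.2]
force: [0.1, -0.4, -0.2]
grip_width: 0.0867
grasp_force: 0.0
```

```bash
python3 - <<'E'
from look import *
env.read_camera('wrist');env.read_camera('wrist');env.read_camera('wrist')
look('w3',[.470,.202,.02])
E
```

```text
[0.4731 0.2014 0.2223] [-179.99   -0.     90.19] [ 1.6 -0.6  2.8  0.8  1.   0.3  0.5]
crop origin 174 92 scale 2.6 (220, 280, 3)
```

View pics/w3.png

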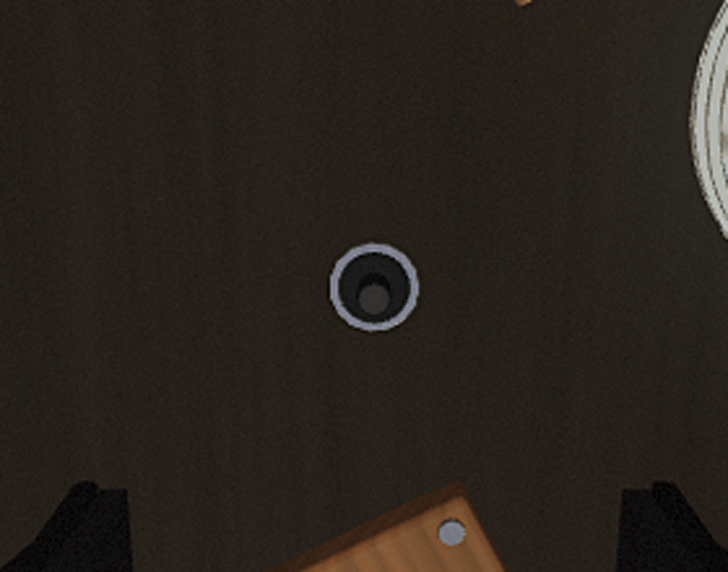

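The lid's ring is at crop (374,287) and its stem top at (373,299). The gap centre comes out at about 50° in world. Next I'll measure the lid precisely and cross-check the jar centre using the bolts.

```bash
python3 - <<'E'
from look import *
def circ(P):
    A=np.c_[2*P,np.ones(len(P))]; s=np.linalg.lstsq(A,(P**2).sum(1),rcond=None)[0]
    return s[:2],np.sqrt(s[2]+s[:2]@s[:2])
c=cv2.imread('pics/w3_full.png'); r=pickle.load(open('pics/w3.pkl','rb'))
g=c.min(2); m=np.zeros_like(g); m[180:225,295:340]=(g[180:225,295:340]>75)
cs,_=cv2.findContours(m,0,cv2.CHAIN_APPROX_NONE); k=max(cs,key=len)
for z in (.0,.005): print('lid',circ(np.array([onplane(r,*q[0],z)[:2] for q in k])))
c=cv2.imread('pics/w2_full.png'); r=pickle.load(open('pics/w2.pkl','rb'))
hsv=cv2.cvtColor(c,cv2.COLOR_BGR2HSV)
m=((hsv[...,1]<70)&(hsv[...,2]>140)).astype(np.uint8)
n,l,st,ce=cv2.connectedComponentsWithStats(m)
B=[onplane(r,*ce[i],.023)[:2] for i in range(1,n) if 40<st[i][4]<250 and max(st[i][2:4])<18]
print('bolts',np.round(B,4),np.mean(B,0))
o=np.array(ray(r,0,0)[0]);print(env.get_obs()['tool_pos'])
E
```

```text
lid (array([0.47246951, 0.19817044]), np.float64(0.017054845543534657))
lid (array([0.47246736, 0.19927219]), np.float64(0.01683283341349791))
bolts [[ 0.5036  0.1046]
 [ 0.4202  0.0605]
 [ 0.5476  0.0211]
 [ 0.4642 -0.0229]
 [ 0.3073 -0.2081]] [ 0.4485756  -0.00896115]
[0.4735046  0.19961641 0.22229741]
```

Request:
jog_arm(motion=[{"x": 0, "y": -0.1, "z": 4.2, "ax": 0, "ay": 0, "az": -0.2}, {"x": 0, "y": 0, "z": 4.5, "ax": 0, "ay": 0, "az": 0}, {"x": 0, "y": 0, "z": 4.5, "ax": 0, "ay": 0, "az": 0}, {"x": 0, "y": 0, "z": 4, "ax": 0, "ay": 0, "az": 0}, {"x": 0, "y": 0, "z": 2, "ax": 0, "ay": 0, "az": 0}], claw=0)

```text
time_s: 2.0
tool_pos: [0.4704, 0.1965, 0.0268]
tool_rot: [-179.7, 0.2, 90.0]
force: [-0.1, 0.4, -0.2]
grip_width: 0.0552
grasp_force: 0.0
```

Request:
jog_arm(motion=[{"x": 0, "y": 0, "z": 0.6, "ax": 0, "ay": 0, "az": 0}, {"x": 0, "y": 0, "z": 0.6, "ax": 0, "ay": 0, "az": 0}, {"x": 0, "y": 0, "z": 0, "ax": 0, "ay": 0, "az": 0}, {"x": 0, "y": 0, "z": 0, "ax": 0, "ay": 0, "az": 0}, {"x": 0, "y": 0, "z": 0, "ax": 0, "ay": 0, "az": 0}])

```text
time_s: 2.5
tool_pos: [0.4731, 0.2003, 0.0199]
tool_rot: [179.9, -0.0, 90.2]
force: [-0.6, 1.2, -0.2]
grip_width: 0.0434
grasp_force: 0.0
```

Request:
jog_arm(motion=[{"x": 0, "y": 0, "z": 0.6, "ax": 0, "ay": 0, "az": -0.2}, {"x": 0, "y": -0.05, "z": 0.5, "ax": 0, "ay": 0, "az": 0}, {"x": 0, "y": 0, "z": 0, "ax": 0, "ay": 0, "az": 0}, {"x": 0, "y": 0, "z": 0, "ax": 0, "ay": 0, "az": 0}, {"x": 0, "y": 0, "z": 0, "ax": 0, "ay": 0, "az": 0}])

```text
time_s: 3.0
tool_pos: [0.4716, 0.2, 0.0076]
tool_rot: [180.0, 0.0, 90.4]
force: [-0.3, 0.0, -0.2]
grip_width: 0.0432
grasp_force: 0.0
```

Request:
jog_arm(motion=[{"x": 0, "y": 0, "z": 0, "ax": 0, "ay": 0, "az": 0}, {"x": 0, "y": 0, "z": 0, "ax": 0, "ay": 0, "az": 0}, {"x": 0, "y": 0, "z": 0, "ax": 0, "ay": 0, "az": 0}, {"x": 0, "y": 0, "z": 0, "ax": 0, "ay": 0, "az": 0}, {"x": 0, "y": 0, "z": 0, "ax": 0, "ay": 0, "az": 0}], claw=-1, squeeze=20)

```text
time_s: 3.5
tool_pos: [0.4716, 0.2, 0.0076]
tool_rot: [180.0, 0.0, 90.4]
force: [0.7, -0.0, -0.0]
grip_width: 0.0126
grasp_force: 20.0
```

Request:
jog_arm(motion=[{"x": 0, "y": 0, "z": 0, "ax": 0, "ay": 0, "az": 0}, {"x": 0, "y": 0, "z": 0, "ax": 0, "ay": 0, "az": 0}, {"x": 0, "y": 0, "z": 0, "ax": 0, "ay": 0, "az": 0}, {"x": 0, "y": 0, "z": 0, "ax": 0, "ay": 0, "az": 0}, {"x": 0, "y": 0, "z": 0, "ax": 0, "ay": 0, "az": 0}])

```text
time_s: 4.0
tool_pos: [0.4716, 0.2, 0.0076]
tool_rot: [180.0, 0.0, 90.4]
force: [-0.7, -0.0, -0.3]
grip_width: 0.0124
grasp_force: 20.0
```

Request:
jog_arm(motion=[{"x": 0, "y": 0, "z": -1.5, "ax": 0, "ay": 0, "az": 0.2}, {"x": 0, "y": 0, "z": -3.5, "ax": 0, "ay": 0, "az": 0.2}, {"x": 0, "y": 0, "z": -4.5, "ax": 0, "ay": 0, "az": 0}, {"x": 0, "y": 0, "z": -4.5, "ax": 0, "ay": 0, "az": 0}, {"x": 0, "y": 0, "z": -2.5, "ax": 0, "ay": 0, "az": 0}])

```text
time_s: 4.5
tool_pos: [0.4728, 0.2007, 0.1764]
tool_rot: [179.7, -0.1, 90.0]
force: [1.4, -0.1, -0.2]
grip_width: 0.0121
grasp_force: 20.0
```

Request:
jog_arm(motion=[{"x": -2, "y": 0.2, "z": 0, "ax": 0, "ay": 0, "az": 0}, {"x": -3.5, "y": 0.3, "z": 0, "ax": 0, "ay": 0, "az": 0}, {"x": -4.5, "y": 0.3, "z": 0, "ax": 0, "ay": 0, "az": 0}, {"x": -3.9, "y": 0.2, "z": 0, "ax": 0, "ay": 0, "az": 0}, {"x": -2, "y": 0.2, "z": 0, "ax": 0, "ay": 0, "az": 0}])

```text
time_s: 5.0
tool_pos: [0.4832, 0.0368, 0.1724]
tool_rot: [-180.0, 0.1, 89.7]
force: [0.3, 1.2, -0.4]
grip_width: 0.0123
grasp_force: 20.0
```

Request:
jog_arm(motion=[{"x": 0, "y": 0, "z": 0, "ax": 0, "ay": 0, "az": 0}, {"x": 0, "y": 0, "z": 0, "ax": 0, "ay": 0, "az": 0}, {"x": 0, "y": 0, "z": 0, "ax": 0, "ay": 0, "az": 0}, {"x": 0, "y": 0, "z": 0, "ax": 0, "ay": 0, "az": 0}, {"x": 0, "y": 0, "z": 0, "ax": 0, "ay": 0, "az": 0}])

```text
time_s: 5.5
tool_pos: [0.4834, 0.042, 0.1725]
tool_rot: [-180.0, -0.0, 90.1]
force: [0.1, 0.0, -0.2]
grip_width: 0.0124
grasp_force: 20.0
```

```bash
python3 - <<'E'
from look import *
look('w4',[.484,.041,.15],h=110,w=110,s=2.7)
snap('scene','s4.png');snap('side','d4.png')
E
```

```text
[0.4834 0.042  0.1725] [-180.     -0.     90.11] [ 0.2 -0.1  0.4 -0.   0.1  0.   0.1]
crop origin 209 171 scale 2.7 (220, 220, 3)
```

View pics/w4.png

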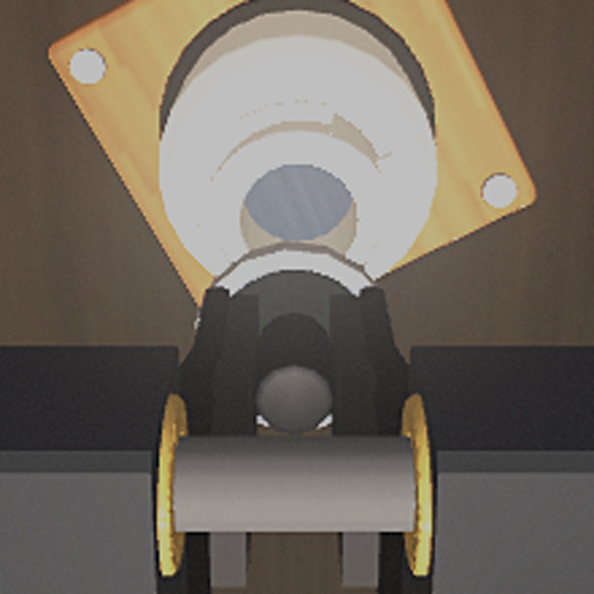

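The lid is held level. Its stem top is at crop (294,398), its disk arc spans (213–375, 290) with the apex at y≈243, and the jar bore's left and right extremes are at 241 and 357.

```bash
python3 - <<'E'
from look import *
r=pickle.load(open('pics/w4.pkl','rb'))
f=lambda a,b,z:onplane(r,209+a/2.7,171+b/2.7,z).round(4)
print('stem',f(294,398,.190)); print('disk apex top',f(292,244,.170),'minus .0176 in y')
print('bore', (f(241,215,.107)+f(357,215,.107))/2)
c=cv2.imread('pics/w4_full.png'); 
# bolts
hsv=cv2.cvtColor(c,cv2.COLOR_BGR2HSV); print('bolts mid')
m=((hsv[...,1]<70)&(hsv[...,2]>140)).astype(np.uint8)
n,l,st,ce=cv2.connectedComponentsWithStats(m)
print([onplane(r,*ce[i],.023).round(4)[:2] for i in range(1,n) if 40<st[i][4]<250 and max(st[i][2:4])<18])
# blob of bore right/left per row
g=c.min(2)
for v in range(236,262,4):
    row=g[v,285:355]; d=np.where(row<225)[0]; print(v,d.min()+285 if len(d) else None,d.max()+285 if len(d) else None)
E
```

```text
stem [0.483  0.0418 0.19  ]
disk apex top [0.4827 0.0597 0.17  ] minus .0176 in y
bore [0.48425 0.04245 0.107  ]
bolts mid
[array([0.5035, 0.1046]), array([0.4201, 0.0606]), array([0.5476, 0.0212]), array([ 0.482 , -0.0452])]
236 287 332
240 302 336
244 300 339
248 298 340
252 298 341
256 298 340
260 299 339
```

Request:
jog_arm(motion=[{"x": -0.09, "y": 0.11, "z": 1, "ax": 0, "ay": 0, "az": 0}, {"x": 0, "y": 0, "z": 2, "ax": 0, "ay": 0, "az": 0}, {"x": 0, "y": 0, "z": 1.3, "ax": 0, "ay": 0, "az": 0}, {"x": 0, "y": 0, "z": 0, "ax": 0, "ay": 0, "az": 0}, {"x": 0, "y": 0, "z": 0, "ax": 0, "ay": 0, "az": 0}])

```text
time_s: 6.15
tool_pos: [0.4845, 0.04, 0.1293]
tool_rot: [-180.0, 0.0, 90.0]
force: [-0.2, -0.6, -0.3]
grip_width: 0.0122
grasp_force: 20.0
```

Request:
jog_arm(motion=[{"x": 0, "y": 0, "z": 0.3, "ax": 0, "ay": 0, "az": 0}, {"x": 0, "y": 0, "z": 0.2, "ax": 0, "ay": 0, "az": 0}, {"x": 0, "y": 0, "z": 0, "ax": 0, "ay": 0, "az": 0}, {"x": 0, "y": 0, "z": 0, "ax": 0, "ay": 0, "az": 0}, {"x": 0, "y": 0, "z": 0, "ax": 0, "ay": 0, "az": 0}])

```text
time_s: 6.65
tool_pos: [0.4848, 0.0401, 0.1248]
tool_rot: [180.0, 0.0, 90.0]
force: [-0.7, -0.6, -0.3]
grip_width: 0.0124
grasp_force: 20.0
```

Request:
jog_arm(motion=[{"x": 0.1, "y": -0.03, "z": 0.2, "ax": 0, "ay": 0, "az": 0}, {"x": 0, "y": 0, "z": 0.2, "ax": 0, "ay": 0, "az": 0}, {"x": 0, "y": 0, "z": 0.1, "ax": 0, "ay": 0, "az": 0}, {"x": 0, "y": 0, "z": 0, "ax": 0, "ay": 0, "az": 0}, {"x": 0, "y": 0, "z": 0, "ax": 0, "ay": 0, "az": 0}])

```text
time_s: 7.15
tool_pos: [0.4843, 0.041, 0.1195]
tool_rot: [-180.0, 0.0, 90.0]
force: [-0.3, 1.0, 0.1]
grip_width: 0.0123
grasp_force: 20.0
```

Request:
jog_arm(motion=[{"x": 0, "y": 0, "z": 0.1, "ax": 0, "ay": 0, "az": 0}, {"x": 0, "y": 0, "z": 0.1, "ax": 0, "ay": 0, "az": 0}, {"x": 0, "y": 0, "z": 0, "ax": 0, "ay": 0, "az": 0}, {"x": 0, "y": 0, "z": 0, "ax": 0, "ay": 0, "az": 0}, {"x": 0, "y": 0, "z": 0, "ax": 0, "ay": 0, "az": 0}])

```text
time_s: 7.65
tool_pos: [0.4844, 0.0411, 0.1176]
tool_rot: [180.0, 0.0, 90.0]
force: [0.2, 1.2, -1.1]
grip_width: 0.012
grasp_force: 20.0
```

Request:
jog_arm(motion=[{"x": 0, "y": 0, "z": 0.1, "ax": 0, "ay": 0, "az": 0}, {"x": 0, "y": 0, "z": 0.1, "ax": 0, "ay": 0, "az": 0}, {"x": 0, "y": 0, "z": 0, "ax": 0, "ay": 0, "az": 0}, {"x": 0, "y": 0, "z": 0, "ax": 0, "ay": 0, "az": 0}, {"x": 0, "y": 0, "z": 0, "ax": 0, "ay": 0, "az": 0}])

```text
time_s: 8.15
tool_pos: [0.4844, 0.041, 0.1156]
tool_rot: [180.0, 0.0, 90.0]
force: [0.7, 0.7, -0.5]
grip_width: 0.0123
grasp_force: 20.0
```

Request:
jog_arm(motion=[{"x": 0, "y": 0, "z": 0.1, "ax": 0, "ay": 0, "az": 0}, {"x": 0, "y": 0, "z": 0, "ax": 0, "ay": 0, "az": 0}, {"x": 0, "y": 0, "z": 0, "ax": 0, "ay": 0, "az": 0}, {"x": 0, "y": 0, "z": 0, "ax": 0, "ay": 0, "az": 0}, {"x": 0, "y": 0, "z": 0, "ax": 0, "ay": 0, "az": 0}])

```text
time_s: 8.65
tool_pos: [0.4844, 0.0411, 0.1146]
tool_rot: [180.0, 0.0, 90.0]
force: [0.4, 0.9, -0.1]
grip_width: 0.0124
grasp_force: 20.0
```

Request:
jog_arm(motion=[{"x": 0, "y": 0, "z": 0.05, "ax": 0, "ay": 0, "az": 0}, {"x": 0, "y": 0, "z": 0.05, "ax": 0, "ay": 0, "az": 0}, {"x": 0, "y": 0, "z": 0, "ax": 0, "ay": 0, "az": 0}, {"x": 0, "y": 0, "z": 0, "ax": 0, "ay": 0, "az": 0}, {"x": 0, "y": 0, "z": 0, "ax": 0, "ay": 0, "az": 0}])

```text
time_s: 9.15
tool_pos: [0.4844, 0.0411, 0.1145]
tool_rot: [180.0, 0.0, 90.0]
force: [-2.8, 0.3, 6.5]
grip_width: 0.0121
grasp_force: 20.0
```

Request:
jog_arm(motion=[{"x": 0, "y": 0, "z": 0, "ax": 0, "ay": 0, "az": 0}, {"x": 0, "y": 0, "z": 0, "ax": 0, "ay": 0, "az": 0}, {"x": 0, "y": 0, "z": 0, "ax": 0, "ay": 0, "az": 0}, {"x": 0, "y": 0, "z": -0.5, "ax": 0, "ay": 0, "az": 0}, {"x": 0, "y": 0, "z": -1.5, "ax": 0, "ay": 0, "az": 0}], claw=0)

```text
time_s: 9.65
tool_pos: [0.4831, 0.0409, 0.1325]
tool_rot: [-179.8, 0.0, 90.0]
force: [0.0, -0.3, 1.1]
grip_width: 0.0406
grasp_force: 0.0
```

Request:
jog_arm(motion=[{"x": 0, "y": 0, "z": -2, "ax": 0, "ay": 0, "az": 0}, {"x": 0, "y": 0, "z": -2, "ax": 0, "ay": 0, "az": 0}, {"x": 0, "y": 0, "z": -2, "ax": 0, "ay": 0, "az": 0}, {"x": 0, "y": 0, "z": -2, "ax": 0, "ay": 0, "az": 0}, {"x": 0, "y": 0, "z": 0, "ax": 0, "ay": 0, "az": 0}], claw=1)

```text
time_s: 10.15
tool_pos: [0.4862, 0.0413, 0.2167]
tool_rot: [179.7, -0.0, 90.0]
force: [-0.5, 0.1, 0.3]
grip_width: 0.0754
grasp_force: 0.0
```

```bash
python3 - <<'E'
from look import *
look('w5',[.484,.041,.11],h=100,w=100)
c=cv2.imread('pics/w5_full.png'); r=pickle.load(open('pics/w5.pkl','rb'))
u,v=map(int,proj(r,[.4835,.0411,.112])); print(u,v)
g=c[v-40:v+40,u-40:u+40].min(2); 
d=(g<215).astype(np.uint8); n,l,st,ce=cv2.connectedComponentsWithStats(d)
for i in range(1,n):
  if st[i][4]>60: print(st[i],ce[i].round(1))
E
```

```text
[0.4862 0.0413 0.2167] [ 1.7967e+02 -3.0000e-02  9.0000e+01] [-0.   1.5 -0.1  3.1  0.  -1.9 -0.1]
crop origin 214 132 scale 2.6 (200, 200, 3)
313 233
[ 20   6  49  14 136] [48.9 10.7]
[  22   23   39   37 1113] [41.3 41.1]
[   0   41   80   39 1425] [38.6 68.3]
```

View pics/w5.png

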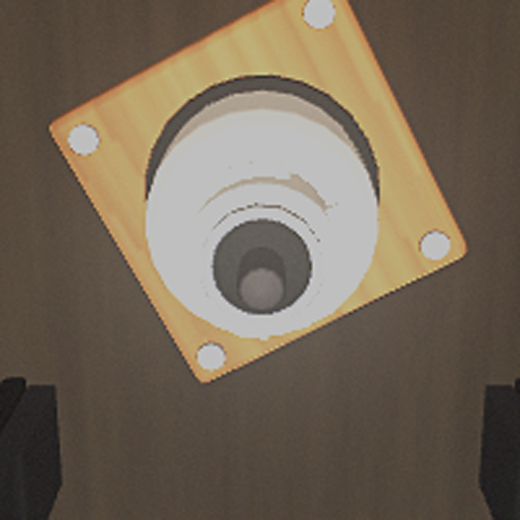

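The lid is seated flat in the mouth, with its dark disk at (262,268) and stem at (263,287). Now to the ring.

Request:
jog_arm(motion=[{"x": -1.5, "y": -0.5, "z": 0, "ax": 0, "ay": 0, "az": 0}, {"x": -3, "y": -0.8, "z": 0, "ax": 0, "ay": 0, "az": 0}, {"x": -4, "y": -0.9, "z": 0, "ax": 0, "ay": 0, "az": 0}, {"x": -4, "y": -0.9, "z": 0, "ax": 0, "ay": 0, "az": 0}, {"x": -4, "y": -0.9, "z": 0, "ax": 0, "ay": 0, "az": 0}])

```text
time_s: 10.7
tool_pos: [0.4431, -0.1252, 0.2123]
tool_rot: [-179.9, -0.0, 90.0]
force: [0.5, -0.1, -0.5]
grip_width: 0.087
grasp_force: 0.0
```

Request:
jog_arm(motion=[{"x": -4, "y": -1, "z": 0, "ax": 0, "ay": 0, "az": 0}, {"x": -2.5, "y": -0.7, "z": 0, "ax": 0, "ay": 0, "az": 0}, {"x": -1.7, "y": -0.3, "z": 0, "ax": 0, "ay": 0, "az": 0}, {"x": 0, "y": 0, "z": 0, "ax": 0, "ay": 0, "az": 0}, {"x": 0, "y": 0, "z": 0, "ax": 0, "ay": 0, "az": 0}])

```text
time_s: 11.2
tool_pos: [0.4241, -0.205, 0.2127]
tool_rot: [-179.9, -0.1, 90.0]
force: [0.3, -0.1, 0.3]
grip_width: 0.087
grasp_force: 0.0
```

```bash
python3 - <<'E'
from look import *
for i in range(4): env.read_camera('wrist')
look('w6',[.424,-.206,.02],h=80,w=90,s=3.3,a=1)
print(env.get_obs()['qpos'])
E
```

```text
[ 0.4247 -0.2046  0.2133] [-1.7999e+02 -1.0000e-02  9.0140e+01] [ 0.  -0.1  0.4 -0.1  0.  -0.   0.1]
crop origin 227 126 scale 3.3 (160, 180, 3)
[ 13.63779889  -3.33886442   8.56560212 108.47005914   0.50899193
  74.83694773  22.17796202]
```

View pics/w6.png

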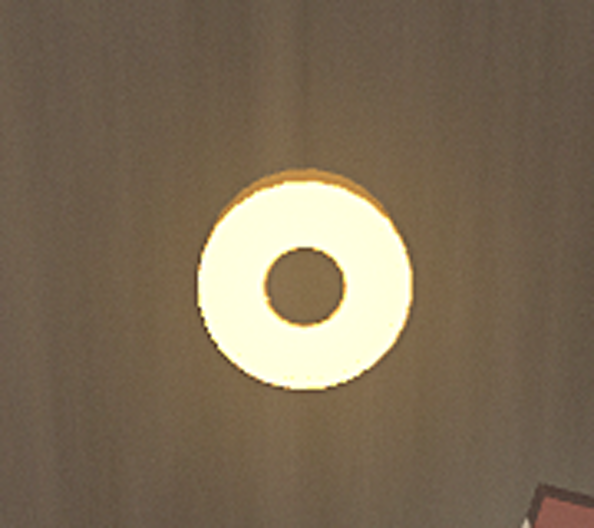

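The ring sits flange up, centred at crop (305,286), with nothing nearby except a book corner at (560,500). Its pins are not visible, so I'll find the drop by feel.

```bash
python3 - <<'E'
from look import *
r=pickle.load(open('pics/w6.pkl','rb')); c=cv2.imread('pics/w6_full.png')
m=np.zeros(c.shape[:2],np.uint8); s=np.s_[126:286,227:407]; m[s]=(c[s][...,2]>235)
cs,_=cv2.findContours(m,cv2.RETR_CCOMP,cv2.CHAIN_APPROX_NONE)
for k in cs:
  if len(k)>40:
    P=np.array([onplane(r,*q[0],.024)[:2] for q in k]); A=np.c_[2*P,np.ones(len(P))]; x=np.linalg.lstsq(A,(P**2).sum(1),rcond=None)[0]
    print(len(k),x[:2].round(4),np.sqrt(x[2]+x[:2]@x[:2]).round(4))
o=env.get_obs();print(o['tool_pos'])
E
```

```text
179 [ 0.4254 -0.2105] 0.0299
70 [ 0.4253 -0.2104] 0.0118
[ 0.42468429 -0.20477905  0.21347371]
```

Request:
jog_arm(motion=[{"x": -0.57, "y": 0.1, "z": 3, "ax": 0, "ay": 0, "az": 0}, {"x": 0, "y": 0, "z": 4.5, "ax": 0, "ay": 0, "az": 0}, {"x": 0, "y": 0, "z": 4.5, "ax": 0, "ay": 0, "az": 0}, {"x": 0, "y": 0, "z": 3, "ax": 0, "ay": 0, "az": 0}, {"x": 0, "y": 0, "z": 1.5, "ax": 0, "ay": 0, "az": 0}])

```text
time_s: 11.95
tool_pos: [0.4234, -0.21, 0.0455]
tool_rot: [-179.7, -0.1, 90.1]
force: [0.3, 1.1, -0.6]
grip_width: 0.0869
grasp_force: 0.0
```

Request:
jog_arm(motion=[{"x": 0, "y": 0, "z": 0, "ax": 0, "ay": 0, "az": 0}, {"x": 0, "y": 0, "z": 0, "ax": 0, "ay": 0, "az": 0}, {"x": 0, "y": 0, "z": 0, "ax": 0, "ay": 0, "az": 0}, {"x": 0, "y": 0, "z": 0, "ax": 0, "ay": 0, "az": 0}, {"x": 0, "y": 0, "z": 0, "ax": 0, "ay": 0, "az": 0}])

```text
time_s: 12.45
tool_pos: [0.4261, -0.2119, 0.0496]
tool_rot: [179.9, 0.0, 90.0]
force: [1.1, 0.4, 0.3]
grip_width: 0.0873
grasp_force: 0.0
```

Request:
jog_arm(motion=[{"x": 0.13, "y": 0, "z": 1.5, "ax": 0, "ay": 0, "az": 0}, {"x": 0, "y": 0, "z": 1.8, "ax": 0, "ay": 0, "az": 0}, {"x": 0, "y": 0, "z": 0.8, "ax": 0, "ay": 0, "az": 0}, {"x": 0, "y": 0, "z": 0.3, "ax": 0, "ay": 0, "az": 0}, {"x": 0, "y": 0, "z": 0, "ax": 0, "ay": 0, "az": 0}])

```text
time_s: 12.95
tool_pos: [0.4254, -0.2104, 0.0047]
tool_rot: [-180.0, 0.0, 90.0]
force: [0.5, 0.3, 0.2]
grip_width: 0.0872
grasp_force: 0.0
```

Request:
jog_arm(motion=[{"x": 0, "y": 0, "z": 0, "ax": 0, "ay": 0, "az": 0}, {"x": 0, "y": 0, "z": 0, "ax": 0, "ay": 0, "az": 0}, {"x": 0, "y": 0, "z": 0, "ax": 0, "ay": 0, "az": 0}, {"x": 0, "y": 0, "z": 0, "ax": 0, "ay": 0, "az": 0}, {"x": 0, "y": 0, "z": 0, "ax": 0, "ay": 0, "az": 0}], claw=-1, squeeze=25)

```text
time_s: 13.45
tool_pos: [0.4255, -0.2104, 0.0048]
tool_rot: [180.0, 0.0, 90.0]
force: [-0.5, -0.2, 1.0]
grip_width: 0.0596
grasp_force: 25.0
```

Request:
jog_arm(motion=[{"x": 0, "y": 0, "z": 0, "ax": 0, "ay": 0, "az": 0}, {"x": 0, "y": 0, "z": 0, "ax": 0, "ay": 0, "az": 0}, {"x": 0, "y": 0, "z": 0, "ax": 0, "ay": 0, "az": 0}, {"x": 0, "y": 0, "z": 0, "ax": 0, "ay": 0, "az": 0}, {"x": 0, "y": 0, "z": 0, "ax": 0, "ay": 0, "az": 0}])

```text
time_s: 13.95
tool_pos: [0.4255, -0.2104, 0.0048]
tool_rot: [180.0, 0.0, 90.0]
force: [-0.7, 0.8, 3.5]
grip_width: 0.0595
grasp_force: 25.0
```

Request:
jog_arm(motion=[{"x": 0, "y": 0, "z": -1.5, "ax": 0, "ay": 0, "az": 0}, {"x": 0, "y": 0, "z": -3.5, "ax": 0, "ay": 0, "az": 0}, {"x": 0, "y": 0, "z": -4.5, "ax": 0, "ay": 0, "az": 0}, {"x": 0, "y": 0, "z": -4.5, "ax": 0, "ay": 0, "az": 0}, {"x": 0, "y": 0, "z": -4, "ax": 0, "ay": 0, "az": 0}])

```text
time_s: 14.45
tool_pos: [0.425, -0.2103, 0.1862]
tool_rot: [180.0, 0.0, 90.0]
force: [1.4, 0.3, -0.8]
grip_width: 0.0595
grasp_force: 25.0
```

Request:
jog_arm(motion=[{"x": 1.5, "y": 0.4, "z": 0, "ax": 0, "ay": 0, "az": 0}, {"x": 3, "y": 0.7, "z": 0, "ax": 0, "ay": 0, "az": 0}, {"x": 4, "y": 0.9, "z": 0, "ax": 0, "ay": 0, "az": 0}, {"x": 4, "y": 0.9, "z": 0, "ax": 0, "ay": 0, "az": 0}, {"x": 4, "y": 1, "z": 0, "ax": 0, "ay": 0, "az": 0}])

```text
time_s: 14.95
tool_pos: [0.4639, -0.0439, 0.1839]
tool_rot: [-180.0, 0.0, 90.0]
force: [-0.2, -0.2, -1.1]
grip_width: 0.0595
grasp_force: 25.0
```

Request:
jog_arm(motion=[{"x": 4, "y": 1, "z": 0, "ax": 0, "ay": 0, "az": 0}, {"x": 3, "y": 0.7, "z": 0, "ax": 0, "ay": 0, "az": 0}, {"x": 1.6, "y": 0.3, "z": 0, "ax": 0, "ay": 0, "az": 0}, {"x": 0, "y": 0, "z": 0, "ax": 0, "ay": 0, "az": 0}, {"x": 0, "y": 0, "z": 0, "ax": 0, "ay": 0, "az": 0}])

```text
time_s: 15.45
tool_pos: [0.4838, 0.0398, 0.1839]
tool_rot: [-179.9, 0.1, 90.0]
force: [-0.7, 0.0, -1.1]
grip_width: 0.0596
grasp_force: 25.0
```

Request:
jog_arm(motion=[{"x": 0, "y": 0, "z": 0, "ax": 0, "ay": 0, "az": -8}, {"x": 0, "y": 0, "z": 0, "ax": 0, "ay": 0, "az": -8}, {"x": 0, "y": 0, "z": 0, "ax": 0, "ay": 0, "az": -8}, {"x": 0, "y": 0, "z": 0, "ax": 0, "ay": 0, "az": -8}, {"x": 0, "y": 0, "z": 0, "ax": 0, "ay": 0, "az": -8}])

```text
time_s: 15.95
tool_pos: [0.484, 0.0384, 0.1843]
tool_rot: [-180.0, 0.0, 130.1]
force: [0.0, -0.0, -1.5]
grip_width: 0.0597
grasp_force: 25.0
```

Request:
jog_arm(motion=[{"x": 0, "y": 0, "z": 0, "ax": 0, "ay": 0, "az": -8}, {"x": 0, "y": 0, "z": 0, "ax": 0, "ay": 0, "az": -8}, {"x": 0, "y": 0, "z": 0, "ax": 0, "ay": 0, "az": -4}, {"x": 0, "y": 0, "z": 0, "ax": 0, "ay": 0, "az": 0}, {"x": 0, "y": 0, "z": 0, "ax": 0, "ay": 0, "az": 0}])

```text
time_s: 16.45
tool_pos: [0.4841, 0.0392, 0.1844]
tool_rot: [-180.0, 0.0, 149.8]
force: [-0.2, 0.6, -0.5]
grip_width: 0.0597
grasp_force: 25.0
```

```bash
python3 - <<'E'
from look import *
for i in range(3): env.read_camera('side')
o=env.get_obs(); print(o['tool_pos'].round(4),o['tool_rot'].round(2),o['qpos'].round(1))
R=cv2.Rodrigues(np.zeros(3))[0]
y=np.radians(o['tool_rot'][2]); tx=np.array([np.cos(y),np.sin(y)]); ty=np.array([np.sin(y),-np.cos(y)])
d=np.array([.4844,.0411])-o['tool_pos'][:2]; print('tool x,y cm',d@tx*100,d@ty*100, 'f',o['force'],o['wrist_torque'])
E
```

```text
[0.4843 0.0402 0.1845] [-1.7999e+02  1.0000e-02  1.4990e+02] [-8.000e-01  1.000e-01 -7.000e+00  1.085e+02  0.000e+00  7.140e+01
  5.200e+01]
tool x,y cm 0.03564250005230139 0.08803097327583498 f [ 0.03895928  0.84365854 -1.18318026] [ 0.03663265  0.06661132 -0.00434768]
```

Request:
jog_arm(motion=[{"x": 0.04, "y": 0.07, "z": 0, "ax": 0, "ay": 0, "az": 0}, {"x": 0, "y": 0, "z": 1.5, "ax": 0, "ay": 0, "az": 0}, {"x": 0, "y": 0, "z": 2, "ax": 0, "ay": 0, "az": 0}, {"x": 0, "y": 0, "z": 1, "ax": 0, "ay": 0, "az": 0}, {"x": 0, "y": 0, "z": 0.5, "ax": 0, "ay": 0, "az": 0}])

```text
time_s: 17.1
tool_pos: [0.4836, 0.0414, 0.1335]
tool_rot: [-179.9, -0.1, 150.0]
force: [1.0, -1.1, -0.6]
grip_width: 0.0598
grasp_force: 25.0
```

Request:
jog_arm(motion=[{"x": 0, "y": 0, "z": 0.7, "ax": 0, "ay": 0, "az": 0}, {"x": 0, "y": 0, "z": 0.5, "ax": 0, "ay": 0, "az": 0}, {"x": 0, "y": 0, "z": 0.3, "ax": 0, "ay": 0, "az": 0}, {"x": 0, "y": 0, "z": 0, "ax": 0, "ay": 0, "az": 0}, {"x": 0, "y": 0, "z": 0, "ax": 0, "ay": 0, "az": 0}])

```text
time_s: 17.6
tool_pos: [0.4846, 0.0415, 0.1199]
tool_rot: [180.0, 0.0, 150.0]
force: [0.3, 0.2, -0.0]
grip_width: 0.0594
grasp_force: 25.0
```

Request:
jog_arm(motion=[{"x": 0, "y": 0, "z": 0.4, "ax": 0, "ay": 0, "az": 0}, {"x": 0, "y": 0, "z": 0.4, "ax": 0, "ay": 0, "az": 0}, {"x": 0, "y": 0, "z": 0.3, "ax": 0, "ay": 0, "az": 0}, {"x": 0, "y": 0, "z": 0, "ax": 0, "ay": 0, "az": 0}, {"x": 0, "y": 0, "z": 0, "ax": 0, "ay": 0, "az": 0}])

```text
time_s: 18.1
tool_pos: [0.4843, 0.0414, 0.1084]
tool_rot: [-180.0, -0.0, 150.0]
force: [1.2, 0.2, -0.5]
grip_width: 0.0595
grasp_force: 25.0
```

Request:
jog_arm(motion=[{"x": 0, "y": 0, "z": 0.2, "ax": 0, "ay": 0, "az": 0}, {"x": 0, "y": 0, "z": 0.1, "ax": 0, "ay": 0, "az": 0}, {"x": 0, "y": 0, "z": 0.1, "ax": 0, "ay": 0, "az": 0}, {"x": 0, "y": 0, "z": 0, "ax": 0, "ay": 0, "az": 0}, {"x": 0, "y": 0, "z": 0, "ax": 0, "ay": 0, "az": 0}])

```text
time_s: 18.6
tool_pos: [0.4843, 0.0415, 0.1046]
tool_rot: [-180.0, 0.0, 150.0]
force: [0.2, -0.5, -0.5]
grip_width: 0.0594
grasp_force: 25.0
```

Request:
jog_arm(motion=[{"x": 0, "y": 0, "z": 0.1, "ax": 0, "ay": 0, "az": 0}, {"x": 0, "y": 0, "z": 0.1, "ax": 0, "ay": 0, "az": 0}, {"x": 0, "y": 0, "z": 0, "ax": 0, "ay": 0, "az": 0}, {"x": 0, "y": 0, "z": 0, "ax": 0, "ay": 0, "az": 0}, {"x": 0, "y": 0, "z": 0, "ax": 0, "ay": 0, "az": 0}])

```text
time_s: 19.1
tool_pos: [0.4843, 0.0414, 0.1026]
tool_rot: [-180.0, 0.0, 150.0]
force: [-0.4, 0.1, -0.7]
grip_width: 0.0592
grasp_force: 25.0
```

Request:
jog_arm(motion=[{"x": 0, "y": 0, "z": 0.1, "ax": 0, "ay": 0, "az": 0}, {"x": 0, "y": 0, "z": 0.05, "ax": 0, "ay": 0, "az": 0}, {"x": 0, "y": 0, "z": 0, "ax": 0, "ay": 0, "az": 0}, {"x": 0, "y": 0, "z": 0, "ax": 0, "ay": 0, "az": 0}, {"x": 0, "y": 0, "z": 0, "ax": 0, "ay": 0, "az": 0}])

```text
time_s: 19.6
tool_pos: [0.4843, 0.0415, 0.1011]
tool_rot: [180.0, 0.0, 150.0]
force: [-0.1, -0.4, -0.5]
grip_width: 0.0595
grasp_force: 25.0
```

Request:
jog_arm(motion=[{"x": 0, "y": 0, "z": 0.1, "ax": 0, "ay": 0, "az": 0}, {"x": 0, "y": 0, "z": 0, "ax": 0, "ay": 0, "az": 0}, {"x": 0, "y": 0, "z": 0, "ax": 0, "ay": 0, "az": 0}, {"x": 0, "y": 0, "z": 0, "ax": 0, "ay": 0, "az": 0}, {"x": 0, "y": 0, "z": 0, "ax": 0, "ay": 0, "az": 0}])

```text
time_s: 20.1
tool_pos: [0.4845, 0.0415, 0.1003]
tool_rot: [180.0, 0.0, 150.0]
force: [-0.7, -0.1, 1.9]
grip_width: 0.0594
grasp_force: 25.0
```

Request:
jog_arm(motion=[{"x": 0, "y": 0, "z": 0.1, "ax": 0, "ay": 0, "az": 0}, {"x": 0, "y": 0, "z": 0, "ax": 0, "ay": 0, "az": 0}, {"x": 0, "y": 0, "z": 0, "ax": 0, "ay": 0, "az": 0}, {"x": 0, "y": 0, "z": 0, "ax": 0, "ay": 0, "az": 0}, {"x": 0, "y": 0, "z": 0, "ax": 0, "ay": 0, "az": 0}])

```text
time_s: 20.6
tool_pos: [0.4846, 0.0415, 0.1]
tool_rot: [180.0, 0.0, 150.0]
force: [-1.8, 0.4, 7.1]
grip_width: 0.0598
grasp_force: 25.0
```

Contact is 14.7 mm below the rim, near the low clockwise end of the thread, so a small clockwise turn should drop the ring.

Request:
jog_arm(motion=[{"x": 0, "y": 0, "z": 0, "ax": 0, "ay": 0, "az": 3}, {"x": 0, "y": 0, "z": 0, "ax": 0, "ay": 0, "az": 3}, {"x": 0, "y": 0, "z": 0, "ax": 0, "ay": 0, "az": 3}, {"x": 0, "y": 0, "z": 0, "ax": 0, "ay": 0, "az": 3}, {"x": 0, "y": 0, "z": 0, "ax": 0, "ay": 0, "az": 0}])

```text
time_s: 21.1
tool_pos: [0.484, 0.0414, 0.0986]
tool_rot: [-180.0, -0.0, 138.0]
force: [1.4, 0.2, -0.7]
grip_width: 0.0596
grasp_force: 25.0
```

```bash
cat > st.py <<'E'
from cell import env
o=env.get_obs(); print(o['time_s'],o['tool_pos'].round(4),o['tool_rot'].round(2),'F',o['force'].round(1),'M',o['wrist_torque'].round(3),'q7',o['qpos'][6].round(1))
E
python3 st.py
```

```text
21.1 [0.484  0.0414 0.0986] [-1.7997e+02 -2.0000e-02  1.3799e+02] F [ 1.4  0.2 -0.7] M [ 0.031 -0.007 -0.003] q7 39.4
```

Request:
jog_arm(motion=[{"x": 0, "y": 0, "z": 0, "ax": 0, "ay": 0, "az": 3}, {"x": 0, "y": 0, "z": 0.1, "ax": 0, "ay": 0, "az": 3}, {"x": 0, "y": 0, "z": 0.1, "ax": 0, "ay": 0, "az": 0}, {"x": 0, "y": 0, "z": 0, "ax": 0, "ay": 0, "az": 0}, {"x": 0, "y": 0, "z": 0, "ax": 0, "ay": 0, "az": 0}])

```text
time_s: 21.6
tool_pos: [0.4842, 0.0414, 0.0969]
tool_rot: [-180.0, -0.0, 132.1]
force: [0.0, 0.3, -0.6]
grip_width: 0.0597
grasp_force: 25.0
```

Request:
jog_arm(motion=[{"x": 0, "y": 0, "z": 0.1, "ax": 0, "ay": 0, "az": 0}, {"x": 0, "y": 0, "z": 0, "ax": 0, "ay": 0, "az": 0}, {"x": 0, "y": 0, "z": 0, "ax": 0, "ay": 0, "az": 0}, {"x": 0, "y": 0, "z": 0, "ax": 0, "ay": 0, "az": 0}, {"x": 0, "y": 0, "z": 0, "ax": 0, "ay": 0, "az": 0}])

```text
time_s: 22.1
tool_pos: [0.4843, 0.0415, 0.0961]
tool_rot: [180.0, 0.0, 132.0]
force: [0.4, 0.2, -0.5]
grip_width: 0.06
grasp_force: 25.0
```

Request:
jog_arm(motion=[{"x": 0, "y": 0, "z": 0.05, "ax": 0, "ay": 0, "az": 0}, {"x": 0, "y": 0, "z": 0, "ax": 0, "ay": 0, "az": 0}, {"x": 0, "y": 0, "z": 0, "ax": 0, "ay": 0, "az": 0}, {"x": 0, "y": 0, "z": 0, "ax": 0, "ay": 0, "az": 0}, {"x": 0, "y": 0, "z": 0, "ax": 0, "ay": 0, "az": 0}])

```text
time_s: 22.6
tool_pos: [0.4844, 0.0415, 0.0958]
tool_rot: [180.0, 0.0, 132.0]
force: [-1.5, -0.3, 2.8]
grip_width: 0.0593
grasp_force: 25.0
```

Request:
jog_arm(motion=[{"x": 0, "y": 0, "z": 0.05, "ax": 0, "ay": 0, "az": 0}, {"x": 0, "y": 0, "z": 0, "ax": 0, "ay": 0, "az": 0}, {"x": 0, "y": 0, "z": 0, "ax": 0, "ay": 0, "az": 0}, {"x": 0, "y": 0, "z": 0, "ax": 0, "ay": 0, "az": 0}, {"x": 0, "y": 0, "z": 0, "ax": 0, "ay": 0, "az": 0}])

```text
time_s: 23.1
tool_pos: [0.4844, 0.0415, 0.0958]
tool_rot: [180.0, 0.0, 132.0]
force: [-3.2, -0.4, 7.1]
grip_width: 0.0596
grasp_force: 25.0
```

The ring rests on the lid, with its edge 19 mm below the rim. Next I'll ease off the downforce and turn clockwise.

Request:
jog_arm(motion=[{"x": 0, "y": 0, "z": -0.06, "ax": 0, "ay": 0, "az": 2}, {"x": 0, "y": 0, "z": 0, "ax": 0, "ay": 0, "az": 4}, {"x": 0, "y": 0, "z": 0, "ax": 0, "ay": 0, "az": 5}, {"x": 0, "y": 0, "z": 0, "ax": 0, "ay": 0, "az": 5}, {"x": 0, "y": 0, "z": 0, "ax": 0, "ay": 0, "az": 4}], squeeze=40)

```text
time_s: 23.6
tool_pos: [0.4849, 0.0415, 0.0959]
tool_rot: [179.9, 0.0, 111.8]
force: [0.6, -0.1, 2.6]
grip_width: 0.0592
grasp_force: 40.0
```

```bash
python3 st.py
```

```text
23.6 [0.4849 0.0415 0.0959] [1.7993e+02 3.0000e-02 1.1182e+02] F [ 0.6 -0.1  2.6] M [-0.007 -0.015  0.02 ] q7 13.3
```

Request:
jog_arm(motion=[{"x": 0, "y": 0, "z": 0, "ax": 0, "ay": 0, "az": 4}, {"x": 0, "y": 0, "z": 0, "ax": 0, "ay": 0, "az": 4}, {"x": 0, "y": 0, "z": 0, "ax": 0, "ay": 0, "az": 4}, {"x": 0, "y": 0, "z": 0, "ax": 0, "ay": 0, "az": 4}, {"x": 0, "y": 0, "z": 0, "ax": 0, "ay": 0, "az": 0}])

```text
time_s: 24.1
tool_pos: [0.4848, 0.0415, 0.0958]
tool_rot: [179.9, 0.0, 96.0]
force: [0.6, -0.6, 1.7]
grip_width: 0.0591
grasp_force: 40.0
```

```bash
python3 st.py
```

```text
24.1 [0.4848 0.0415 0.0958] [179.93   0.    95.99] F [ 0.6 -0.6  1.7] M [-0.014 -0.049 -0.022] q7 -2.4
```

Free so far, 36° turned. Now smaller steps.

Request:
jog_arm(motion=[{"x": 0, "y": 0, "z": 0, "ax": 0, "ay": 0, "az": 2}, {"x": 0, "y": 0, "z": 0, "ax": 0, "ay": 0, "az": 2}, {"x": 0, "y": 0, "z": 0, "ax": 0, "ay": 0, "az": 2}, {"x": 0, "y": 0, "z": 0, "ax": 0, "ay": 0, "az": 0}, {"x": 0, "y": 0, "z": 0, "ax": 0, "ay": 0, "az": 0}])

```text
time_s: 24.6
tool_pos: [0.4847, 0.0415, 0.0958]
tool_rot: [179.9, -0.0, 90.1]
force: [0.9, 0.2, 2.3]
grip_width: 0.0596
grasp_force: 40.0
```

```bash
python3 st.py
```

```text
24.6 [0.4847 0.0415 0.0958] [179.95  -0.    90.1 ] F [0.9 0.2 2.3] M [-0.024 -0.109 -0.042] q7 -8.3
```

Request:
jog_arm(motion=[{"x": 0, "y": 0, "z": 0, "ax": 0, "ay": 0, "az": 2}, {"x": 0, "y": 0, "z": 0, "ax": 0, "ay": 0, "az": 2}, {"x": 0, "y": 0, "z": 0, "ax": 0, "ay": 0, "az": 0}, {"x": 0, "y": 0, "z": 0, "ax": 0, "ay": 0, "az": 0}, {"x": 0, "y": 0, "z": 0, "ax": 0, "ay": 0, "az": 0}])

```text
time_s: 25.1
tool_pos: [0.4846, 0.0415, 0.0958]
tool_rot: [180.0, -0.0, 86.1]
force: [1.0, -0.4, 2.3]
grip_width: 0.0594
grasp_force: 40.0
```

```bash
python3 st.py
```

```text
25.1 [0.4846 0.0415 0.0958] [179.96  -0.    86.06] F [ 1.  -0.4  2.3] M [-0.009 -0.172  0.012] q7 -12.3
```

Request:
jog_arm(motion=[{"x": 0, "y": 0, "z": 0, "ax": 0, "ay": 0, "az": 2}, {"x": 0, "y": 0, "z": 0, "ax": 0, "ay": 0, "az": 1}, {"x": 0, "y": 0, "z": 0, "ax": 0, "ay": 0, "az": 0}, {"x": 0, "y": 0, "z": 0, "ax": 0, "ay": 0, "az": 0}, {"x": 0, "y": 0, "z": 0, "ax": 0, "ay": 0, "az": 0}])

```text
time_s: 25.6
tool_pos: [0.4845, 0.0415, 0.0958]
tool_rot: [180.0, -0.0, 83.0]
force: [-0.4, 0.3, 4.1]
grip_width: 0.0597
grasp_force: 40.0
```

```bash
python3 st.py
```

```text
25.6 [0.4845 0.0415 0.0958] [179.98  -0.    83.03] F [-0.4  0.3  4.1] M [ 0.006 -0.167 -0.047] q7 -15.4
```

Request:
jog_arm(motion=[{"x": 0, "y": 0, "z": 0, "ax": 0, "ay": 0, "az": 2}, {"x": 0, "y": 0, "z": 0, "ax": 0, "ay": 0, "az": 1}, {"x": 0, "y": 0, "z": 0, "ax": 0, "ay": 0, "az": 0}, {"x": 0, "y": 0, "z": 0, "ax": 0, "ay": 0, "az": 0}, {"x": 0, "y": 0, "z": 0, "ax": 0, "ay": 0, "az": 0}])

```text
time_s: 26.1
tool_pos: [0.4845, 0.0415, 0.0958]
tool_rot: [180.0, -0.0, 80.0]
force: [-0.9, -0.3, 5.3]
grip_width: 0.0595
grasp_force: 40.0
```

```bash
python3 st.py
```

```text
26.1 [0.4845 0.0415 0.0958] [179.98  -0.    80.02] F [-0.9 -0.3  5.3] M [ 0.046 -0.101 -0.079] q7 -18.4
```

Request:
jog_arm(motion=[{"x": 0, "y": 0, "z": 0, "ax": 0, "ay": 0, "az": 2}, {"x": 0, "y": 0, "z": 0, "ax": 0, "ay": 0, "az": 1}, {"x": 0, "y": 0, "z": 0, "ax": 0, "ay": 0, "az": 0}, {"x": 0, "y": 0, "z": 0, "ax": 0, "ay": 0, "az": 0}, {"x": 0, "y": 0, "z": 0, "ax": 0, "ay": 0, "az": 0}])

```text
time_s: 26.6
tool_pos: [0.4845, 0.0415, 0.0958]
tool_rot: [180.0, -0.0, 77.0]
force: [-0.4, 0.1, 5.4]
grip_width: 0.0597
grasp_force: 40.0
```

```bash
python3 st.py
```

```text
26.6 [0.4845 0.0415 0.0958] [ 1.7998e+02 -1.0000e-02  7.7020e+01] F [-0.4  0.1  5.4] M [-0.012 -0.072 -0.004] q7 -21.3
```

Request:
jog_arm(motion=[{"x": 0, "y": 0, "z": 0, "ax": 0, "ay": 0, "az": 2}, {"x": 0, "y": 0, "z": 0, "ax": 0, "ay": 0, "az": 1}, {"x": 0, "y": 0, "z": 0, "ax": 0, "ay": 0, "az": 0}, {"x": 0, "y": 0, "z": 0, "ax": 0, "ay": 0, "az": 0}, {"x": 0, "y": 0, "z": 0, "ax": 0, "ay": 0, "az": 0}])

```text
time_s: 27.1
tool_pos: [0.4845, 0.0415, 0.0958]
tool_rot: [180.0, -0.0, 74.0]
force: [0.8, -0.3, 5.3]
grip_width: 0.0591
grasp_force: 40.0
```

```bash
python3 st.py
```

```text
27.1 [0.4845 0.0415 0.0958] [ 1.7998e+02 -1.0000e-02  7.4020e+01] F [ 0.8 -0.3  5.3] M [-0.033 -0.057 -0.053] q7 -24.3
```

Request:
jog_arm(motion=[{"x": 0, "y": 0, "z": 0, "ax": 0, "ay": 0, "az": 2}, {"x": 0, "y": 0, "z": 0, "ax": 0, "ay": 0, "az": 1}, {"x": 0, "y": 0, "z": 0, "ax": 0, "ay": 0, "az": 0}, {"x": 0, "y": 0, "z": 0, "ax": 0, "ay": 0, "az": 0}, {"x": 0, "y": 0, "z": 0, "ax": 0, "ay": 0, "az": 0}])

```text
time_s: 27.6
tool_pos: [0.4845, 0.0415, 0.0958]
tool_rot: [180.0, -0.0, 71.0]
force: [0.8, 0.5, 5.0]
grip_width: 0.0592
grasp_force: 40.0
```

```bash
python3 st.py
```

```text
27.6 [0.4845 0.0415 0.0958] [ 1.7998e+02 -1.0000e-02  7.1020e+01] F [0.8 0.5 5. ] M [ 0.006 -0.093  0.024] q7 -27.3
```

Request:
jog_arm(motion=[{"x": 0, "y": 0, "z": 0, "ax": 0, "ay": 0, "az": 2}, {"x": 0, "y": 0, "z": 0, "ax": 0, "ay": 0, "az": 1}, {"x": 0, "y": 0, "z": 0, "ax": 0, "ay": 0, "az": 0}, {"x": 0, "y": 0, "z": 0, "ax": 0, "ay": 0, "az": 0}, {"x": 0, "y": 0, "z": 0, "ax": 0, "ay": 0, "az": 0}])

```text
time_s: 28.1
tool_pos: [0.4845, 0.0415, 0.0958]
tool_rot: [180.0, -0.0, 68.0]
force: [0.3, 0.4, 4.7]
grip_width: 0.0595
grasp_force: 40.0
```

```bash
python3 st.py
```

```text
28.1 [0.4845 0.0415 0.0958] [ 1.7998e+02 -1.0000e-02  6.8020e+01] F [0.3 0.4 4.7] M [-0.001 -0.043  0.043] q7 -30.3
```

Request:
jog_arm(motion=[{"x": 0, "y": 0, "z": 0, "ax": 0, "ay": 0, "az": 2}, {"x": 0, "y": 0, "z": 0, "ax": 0, "ay": 0, "az": 1}, {"x": 0, "y": 0, "z": 0, "ax": 0, "ay": 0, "az": 0}, {"x": 0, "y": 0, "z": 0, "ax": 0, "ay": 0, "az": 0}, {"x": 0, "y": 0, "z": 0, "ax": 0, "ay": 0, "az": 0}])

```text
time_s: 28.6
tool_pos: [0.4845, 0.0415, 0.0958]
tool_rot: [180.0, -0.0, 65.0]
force: [0.1, 0.4, 5.1]
grip_width: 0.0596
grasp_force: 40.0
```

```bash
python3 st.py
```

```text
28.6 [0.4845 0.0415 0.0958] [ 1.7998e+02 -1.0000e-02  6.5020e+01] F [0.1 0.4 5.1] M [-0.003 -0.109  0.01 ] q7 -33.3
```

Request:
jog_arm(motion=[{"x": 0, "y": 0, "z": 0, "ax": 0, "ay": 0, "az": 2}, {"x": 0, "y": 0, "z": 0, "ax": 0, "ay": 0, "az": 1}, {"x": 0, "y": 0, "z": 0, "ax": 0, "ay": 0, "az": 0}, {"x": 0, "y": 0, "z": 0, "ax": 0, "ay": 0, "az": 0}, {"x": 0, "y": 0, "z": 0, "ax": 0, "ay": 0, "az": 0}])

```text
time_s: 29.1
tool_pos: [0.4845, 0.0415, 0.0958]
tool_rot: [180.0, -0.0, 62.0]
force: [0.6, 0.3, 4.8]
grip_width: 0.0593
grasp_force: 40.0
```

```bash
python3 st.py
```

```text
29.1 [0.4845 0.0415 0.0958] [ 1.7997e+02 -1.0000e-02  6.2020e+01] F [0.6 0.3 4.8] M [-0.116 -0.104 -0.021] q7 -36.3
```

Request:
jog_arm(motion=[{"x": 0, "y": 0, "z": 0, "ax": 0, "ay": 0, "az": 2}, {"x": 0, "y": 0, "z": 0, "ax": 0, "ay": 0, "az": 1}, {"x": 0, "y": 0, "z": 0, "ax": 0, "ay": 0, "az": 0}, {"x": 0, "y": 0, "z": 0, "ax": 0, "ay": 0, "az": 0}, {"x": 0, "y": 0, "z": 0, "ax": 0, "ay": 0, "az": 0}])

```text
time_s: 29.6
tool_pos: [0.4845, 0.0414, 0.0958]
tool_rot: [180.0, -0.0, 59.0]
force: [1.4, 0.1, 4.4]
grip_width: 0.0597
grasp_force: 40.0
```

```bash
python3 st.py; python3 -c "
from look import *
look('w7',[.484,.041,.13],h=110,w=130,s=2.7)"
```

```text
29.6 [0.4845 0.0414 0.0958] [ 1.7998e+02 -1.0000e-02  5.9020e+01] F [1.4 0.1 4.4] M [-0.065 -0.212  0.138] q7 -39.3
[0.4845 0.0414 0.0958] [ 1.7998e+02 -1.0000e-02  5.9020e+01] [ 0.  0.  0.  0. -0. -0. -0.]
crop origin 188 231 scale 2.7 (220, 260, 3)
```

View pics/w7.png

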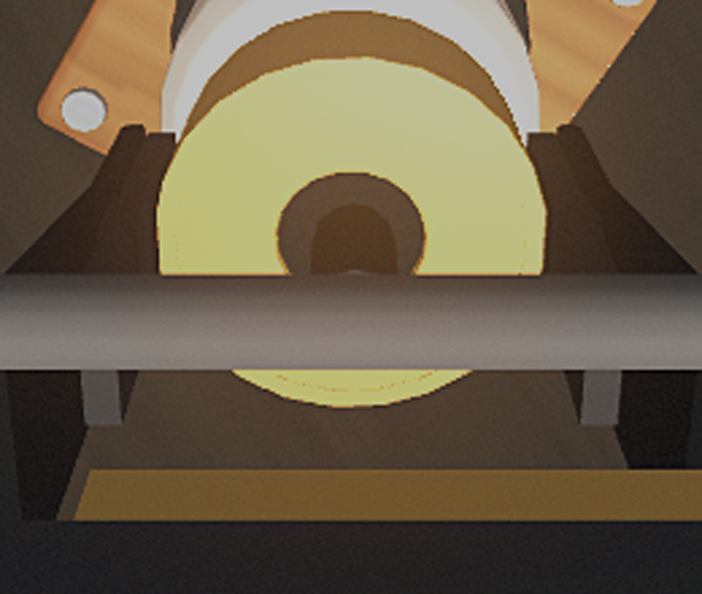

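The ring sits level on the neck around the stem at (350,240). The torque has just risen to 0.14 N m, so first resistance is at a yaw of about 60°.

Request:
jog_arm(motion=[{"x": 0, "y": 0, "z": 0, "ax": 0, "ay": 0, "az": 2}, {"x": 0, "y": 0, "z": 0, "ax": 0, "ay": 0, "az": 1}, {"x": 0, "y": 0, "z": 0, "ax": 0, "ay": 0, "az": 0}, {"x": 0, "y": 0, "z": 0, "ax": 0, "ay": 0, "az": 0}, {"x": 0, "y": 0, "z": 0, "ax": 0, "ay": 0, "az": 0}])

```text
time_s: 30.15
tool_pos: [0.4845, 0.0414, 0.0958]
tool_rot: [180.0, -0.0, 56.0]
force: [1.6, -0.2, 5.0]
grip_width: 0.0594
grasp_force: 40.0
```

```bash
python3 st.py
```

```text
30.15 [0.4845 0.0414 0.0958] [ 1.7998e+02 -2.0000e-02  5.6020e+01] F [ 1.6 -0.2  5. ] M [-0.119 -0.197  0.145] q7 -42.3
```

Request:
jog_arm(motion=[{"x": 0, "y": 0, "z": 0, "ax": 0, "ay": 0, "az": 2}, {"x": 0, "y": 0, "z": 0, "ax": 0, "ay": 0, "az": 1}, {"x": 0, "y": 0, "z": 0, "ax": 0, "ay": 0, "az": 0}, {"x": 0, "y": 0, "z": 0, "ax": 0, "ay": 0, "az": 0}, {"x": 0, "y": 0, "z": 0, "ax": 0, "ay": 0, "az": 0}])

```text
time_s: 30.65
tool_pos: [0.4845, 0.0414, 0.0957]
tool_rot: [180.0, -0.0, 53.0]
force: [1.5, -0.6, 4.9]
grip_width: 0.0598
grasp_force: 40.0
```

```bash
python3 st.py
```

```text
30.65 [0.4845 0.0414 0.0957] [ 1.7998e+02 -2.0000e-02  5.3010e+01] F [ 1.5 -0.6  4.9] M [-0.199 -0.253  0.203] q7 -45.3
```

Request:
jog_arm(motion=[{"x": 0, "y": 0, "z": 0, "ax": 0, "ay": 0, "az": 2}, {"x": 0, "y": 0, "z": 0, "ax": 0, "ay": 0, "az": 1}, {"x": 0, "y": 0, "z": 0, "ax": 0, "ay": 0, "az": 0}, {"x": 0, "y": 0, "z": 0, "ax": 0, "ay": 0, "az": 0}, {"x": 0, "y": 0, "z": 0, "ax": 0, "ay": 0, "az": 0}])

```text
time_s: 31.15
tool_pos: [0.4845, 0.0414, 0.0957]
tool_rot: [180.0, -0.0, 50.0]
force: [2.6, -0.4, 4.7]
grip_width: 0.0594
grasp_force: 40.0
```

```bash
python3 st.py
```

```text
31.15 [0.4845 0.0414 0.0957] [ 1.7998e+02 -2.0000e-02  5.0000e+01] F [ 2.6 -0.4  4.7] M [-0.229 -0.451  0.161] q7 -48.3
```

Request:
jog_arm(motion=[{"x": 0, "y": 0, "z": 0, "ax": 0, "ay": 0, "az": 2}, {"x": 0, "y": 0, "z": 0, "ax": 0, "ay": 0, "az": 1}, {"x": 0, "y": 0, "z": 0, "ax": 0, "ay": 0, "az": 0}, {"x": 0, "y": 0, "z": 0, "ax": 0, "ay": 0, "az": 0}, {"x": 0, "y": 0, "z": 0, "ax": 0, "ay": 0, "az": 0}])

```text
time_s: 31.65
tool_pos: [0.4845, 0.0414, 0.0957]
tool_rot: [180.0, -0.0, 47.0]
force: [3.0, -1.8, 4.1]
grip_width: 0.0592
grasp_force: 40.0
```

```bash
python3 st.py
```

```text
31.65 [0.4845 0.0414 0.0957] [ 1.7998e+02 -2.0000e-02  4.7000e+01] F [ 3.  -1.8  4.1] M [-0.179 -0.528  0.21 ] q7 -51.2
```

Request:
jog_arm(motion=[{"x": 0, "y": 0, "z": 0, "ax": 0, "ay": 0, "az": 2}, {"x": 0, "y": 0, "z": 0, "ax": 0, "ay": 0, "az": 1}, {"x": 0, "y": 0, "z": 0, "ax": 0, "ay": 0, "az": 0}, {"x": 0, "y": 0, "z": 0, "ax": 0, "ay": 0, "az": 0}, {"x": 0, "y": 0, "z": 0, "ax": 0, "ay": 0, "az": 0}])

```text
time_s: 32.15
tool_pos: [0.4844, 0.0414, 0.0957]
tool_rot: [180.0, -0.0, 44.0]
force: [2.3, -0.6, 4.5]
grip_width: 0.0593
grasp_force: 40.0
```

```bash
python3 - <<'E'
from cell import env
import numpy as np
M=[]
for i in range(8):
    env.read_camera('side'); o=env.get_obs(); M.append([o['wrist_torque'][2],o['force'][2]])
print(np.mean(M,0),np.std(M,0))
E
python3 st.py
```

```text
[0.29873629 4.41273068] [0.02502975 0.34262935]
32.55 [0.4844 0.0414 0.0957] [ 1.7999e+02 -1.0000e-02  4.4000e+01] F [ 3.2 -1.3  4.8] M [-0.308 -0.708  0.328] q7 -54.2
```

The torque averages 0.30 N m, about 0.2 rad past first resistance, so the ring is snug. Now I'll release it.

Request:
jog_arm(motion=[{"x": 0, "y": 0, "z": 0, "ax": 0, "ay": 0, "az": 0}, {"x": 0, "y": 0, "z": 0, "ax": 0, "ay": 0, "az": 0}, {"x": 0, "y": 0, "z": 0, "ax": 0, "ay": 0, "az": 0}, {"x": 0, "y": 0, "z": 0, "ax": 0, "ay": 0, "az": 0}, {"x": 0, "y": 0, "z": 0, "ax": 0, "ay": 0, "az": 0}], claw=1)

```text
time_s: 33.05
tool_pos: [0.4837, 0.0416, 0.0952]
tool_rot: [-179.9, 0.1, 44.0]
force: [-0.2, -0.2, 0.7]
grip_width: 0.0855
grasp_force: 0.0
```

Request:
jog_arm(motion=[{"x": 0, "y": 0, "z": -1, "ax": 0, "ay": 0, "az": 0}, {"x": 0, "y": 0, "z": -2, "ax": 0, "ay": 0, "az": 0}, {"x": 0, "y": 0, "z": -3, "ax": 0, "ay": 0, "az": 0}, {"x": 0, "y": 0, "z": -3, "ax": 0, "ay": 0, "az": 0}, {"x": 0, "y": 0, "z": -2, "ax": 0, "ay": 0, "az": 0}])

```text
time_s: 33.55
tool_pos: [0.4851, 0.0416, 0.2088]
tool_rot: [179.9, -0.2, 44.0]
force: [0.4, 0.1, -0.0]
grip_width: 0.0872
grasp_force: 0.0
```

Request:
jog_arm(motion=[{"x": 0, "y": 0, "z": 0, "ax": 0, "ay": 0, "az": 0}, {"x": 0, "y": 0, "z": 0, "ax": 0, "ay": 0, "az": 0}, {"x": 0, "y": 0, "z": 0, "ax": 0, "ay": 0, "az": 0}, {"x": 0, "y": 0, "z": 0, "ax": 0, "ay": 0, "az": 0}, {"x": 0, "y": 0, "z": 0, "ax": 0, "ay": 0, "az": 0}])

```text
time_s: 34.05
tool_pos: [0.4838, 0.0414, 0.2047]
tool_rot: [-179.9, 0.1, 44.0]
force: [-0.4, 0.4, 0.9]
grip_width: 0.0872
grasp_force: 0.0
```

```bash
python3 st.py; python3 -c "
from look import *
s,p=snap('scene'); cv2.imwrite('pics/s9.png',cv2.resize(s[150:420,100:480],None,fx=2,fy=2))"
```

```text
34.05 [0.4838 0.0414 0.2047] [-1.7994e+02  8.0000e-02  4.4000e+01] F [-0.4  0.4  0.9] M [0.003 0.064 0.003] q7 -54.0
```

View pics/s9.png

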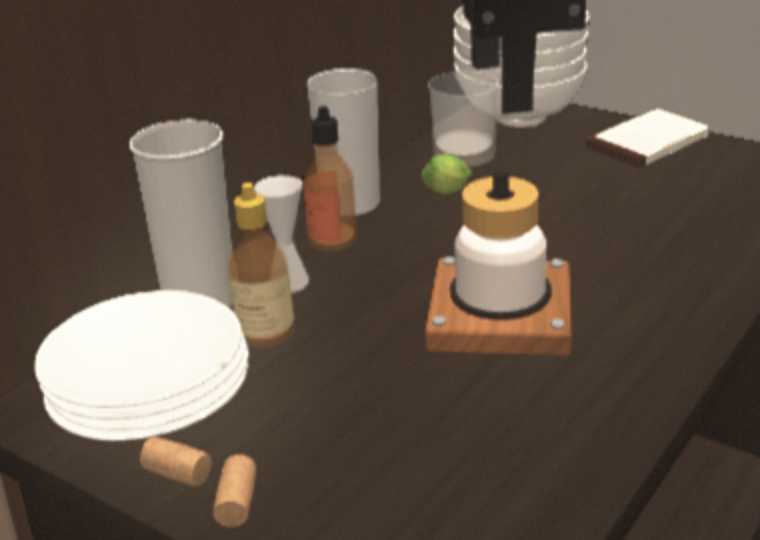

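The ring sits level on the jar at (500,205), with the stem through it at (500,187). The bystanders are where they were and the gripper is clear.

```bash
python3 -c "
from cell import env
print(env.sign_off())"
```

```text
the job is handed in; nothing more can be done
None
```

The jar is closed and handed in at about 34 s of the 72 s allowed: the lid is seated, the ring is screwed on to an average 0.30 N m (about 0.2 rad past first resistance), the gripper is clear and the bystanders look untouched, but sign-off returned no verdict and I estimated the clamp force (about 20 N) from the torque rather than measuring it.

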